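# Push the ceramic stove stone through the guard-rail gateway on to its cooling tile

### The job

Put the ceramic stove stone away to cool: with the fingertips, push it along the shelf, in through the narrow gateway of the low guard rail, and on until it stands in the middle of the dark soapstone tile, then take the hand away. Only push it, gently: do not pinch, lift or tip the stone or ram it against the posts, and leave everything else on the shelf where it is.

Things in the scene. Friction and masses are not known exactly. Their poses are not given: they have to be found in the camera images.
- stone: The ceramic stove stone, to be pushed: rough, sand-coloured upright drum, 70 mm in diameter, 50 mm high, 0.3 to 0.6 kg, a darker round mark 44 mm wide in the middle of its flat top. It stands loose on the shelf in front of the gateway. Origin: centre of its underside, z up; round, so its yaw does not matter. Pushed low on its side it slides at a few newtons and stops when the push stops.
- guard_rail: Low guard rail of pale wood fixed to the shelf, a rectangle around the dark tile. Origin: on the shelf, in the middle of its gateway; x points level in through the gateway, z up. Front rails lie along x = 0 from the gateway posts to y = +-112 mm, side rails along y = +-112 mm, the rear rail at x = 184 mm. Rails 14 mm thick, top 40 mm high; corner posts 28 mm in diameter, 46 mm high.
- gateway (a point): Middle of the gateway, on the shelf (the guard rail's origin). The gateway is the 77 mm clear space between two round posts, 28 mm in diameter and 46 mm high, whose axes stand at y = +52.5 and -52.5 mm of the guard rail. No sill or step. The only way in.
- tile_centre (a point): Centre of the dark grey soapstone tile, on its surface: 93 mm in from the gateway along the guard rail's x axis, y = 0. The tile is 144 mm (x) by 184 mm (y) and let in flush with the shelf, so the stone slides on to it without a step.
- bucket: Empty birch stave bucket with steel hoops and a bail handle, 250 mm across the rim, 205 mm high, 320 mm to the top of the handle. Origin: centre of its underside. Leave alone.
- ladle: Birch ladle lying beside the bucket: cup 86 mm across and 50 mm high, handle 19 mm thick that ends 375 mm from the cup's centre along -x of the ladle. Origin: centre of the cup's underside. Leave alone.
- spray_bottle: Amber glass spray bottle with a black trigger head, 72 mm in diameter, 190 mm high, nozzle to -x of the bottle (62 mm out). Origin: centre of its underside. Leave alone.
- massager: Wooden back massager roller: head with four wheels 52 mm in diameter (96 mm wide, 102 mm long), handle 25 mm thick that ends 228 mm behind the origin along -x, 52 mm high. Origin: on the shelf, under the rear axle. Leave alone.
- brush: Wooden scrubbing brush lying on its bristles, 135 x 56 mm, 46 mm high. Origin: centre of its underside. Leave alone.
- oil_bottle: Small amber oil bottle with a black cap, 42 mm in diameter, 82 mm high, standing beside the stone's way, in front of the guard rail. Origin: centre of its underside. Leave alone.
Things that resemble listed ones, but are neither listed nor needed, are in the scene too. What is shaped like the stone but green, orange or purple is not meant.

How it is judged:
On the way:
1. the stone is in the gateway, between the two posts, standing on the shelf (x of stone in the frame of guard_rail between -0.02 and 0.02 m and y of stone in the frame of guard_rail between -0.012 and 0.012 m and height (world z) of stone below 0.006 m), for 0.05 s.
At the end, for the whole second after the job is handed in: The stone stands upright and still on the shelf surface, its centre within 25 mm of the centre of the soapstone tile, and no other thing on the shelf has moved more than 10 mm (horizontal distance between stone and tile_centre below 0.025 m and height (world z) of stone below 0.004 m and angle between stone's own z axis and vertical below 0.1 rad and linear speed of stone below 0.01 m/s and distance of each of bucket, ladle, spray_bottle, massager, brush, oil_bottle from where it was at the start of the episode below 0.01 m); the robot touches nothing.
It fails at once if the stone is lifted more than 8 mm (height (world z) of stone above 0.008 m).
It fails at once if the stone is tipped more than about 15 degrees (angle between stone's own z axis and vertical above 0.26 rad).
It fails at once if the stone is pinched or struck: the fingers press it with more than 30 N (contact force between the fingers and stone above 30 N).
It fails at once if the stone is rammed against the guard rail with more than 30 N (contact force between stone and guard_rail above 30 N).
It fails at once if another thing on the shelf is moved more than 10 mm (distance of any of bucket, ladle, spray_bottle, massager, brush, oil_bottle from where it was at the start of the episode above 0.01 m).
It also fails if it takes over 61 s, if anything falls off the work surface, if the arm or the gripper's body presses on something with over 40 N, if the wrist force passes 120 N, or if a joint passes its speed limit or range.

### The arm

A 6-joint arm with a two-finger parallel gripper is mounted at the origin on the work surface. World frame = base frame: x ahead of the robot, y to its left, z up, the work surface at z = 0. Lengths are in m, angles in rad, forces in N, time in s.
With the tool pointing down it reaches from about 0.3 to 0.775 m from the base axis. Payload 14.6 kg.
Tool frame: the origin (TCP) lies midway between the tips of the shut fingers; the grasp point (between the pads) lies 19 mm behind it; y points along the fingers, z is the direction in which the jaws open and shut, and the axes are right-handed (so a half turn about y gives the same grasp; the last joint's range is limited). The gripper opens to 94 mm and grips with 3 to 60 N. Pads are 16 mm wide; open, the fingers measure 119 mm over their backs; the gripper's body (75 mm by 177 mm) begins 78 mm behind the grasp point.
Start: joints at [-1.273, 0.3, 1.521, -0, 1.321, -0.067], TCP at [0.196, -0.514, 0.205] pointing down, gripper open.
Joint ranges: [-3.03, 3.03], [-0.79, 2.21], [0.23, 2.52], [-1.04, 4.18], [0, 3.07], [-2.55, 2.55]. Speed limits (rad/s): [2.22, 2.22, 2.57, 3.14, 3.14, 3.14].

### API

Orientations are given as a unit quaternion [w, x, y, z].
In Python, from bench import * gives the robot as it stands. The module is installed in compiled form; this text tells all that it offers.
- The arm moves only by the shell command python3 -m inch 'ROWS' [FORCE]. ROWS is JSON, one flat list of numbers, 7 for each row, row after row: the turn, a rotation vector about the tool's x, y, z in rad, then the shift along the tool's x, y, z in cm, then the opening, from 0 (shut) to 1 (fully open). A call has exactly 8 rows; each row shifts and turns the pose as measured when the row begins, along the tool's axes as they then stand; what a row does not reach is not made up. A row lasts 1/10 s, in which the tool goes at most 50 mm and 8.59 degrees, less where a joint would pass 70% of its speed; a pose out of reach is approached as far as the arm can. A call with a gripper value outside its range is refused whole. The fingers move at their own pace and stop on an object; FORCE is the grip in N (left out, the last holds). Time passes only in rows, so rows that do not move let the fingers close, or fill a call up. It gives the time, the measured TCP pose, the force and the opening at its end, in the units of the state.
- state(): the state, without advancing time (a new reading comes with each control period).
- capture(name): name is "side" or "top"; returns (picture, depth): 480x640x3 uint8, red, green, blue; 480x640 float32, m along the optical axis (not along the pixel's ray), 0 where there is no reading.
- get_calibration(name): a dict with "camera_matrix" (3x3 intrinsics, pixels), "R" (3x3) and "t" (3): a world point X has camera coordinates R X + t. Camera axes: x right, y down, z forward; pixel columns grow to the right and rows downward; lengths in m; the calibration is good to about 2 mm. A picture is of the moment at which its call begins. get_calibration takes no time and is no camera call.
- sign_off(): hands the job in, once; it reports no verdict.
Trained networks look in the newest picture that a camera, given by its name, has taken for a name from the list of things; names that differ only in an ending like _2 or _b are one class to them, and where a whole thing is asked for, a point or a joint stands for the part that bears it (a point fixed in the world has none). Each returns a list of dicts, best first, with "score" (0 to 1); they miss things now and then, are a little off and sometimes report something else, mostly with a low value. They report only what shows in the picture. A call takes as long as a camera call. They do not tell look-alikes from the thing itself.
- look_for(camera, target): "box" ([left, top, width, height] as shares, 0 to 1, of the picture: columns of its width, rows of its height, round what is visible of it).
- trace(camera, target): "pixels" (480x640 bool, what is visible of it) and "box" ([left, top, width, height] as shares, 0 to 1, of the picture: columns of its width, rows of its height, round what is visible of it).
- tip_of(camera, target): "at" ([column, row] as shares, 0 to 1, of the picture: columns of its width, rows of its height: a listed point, or the origin of a listed thing).
The state is a dict: "time": time; "joints": joint angles; "qvel": joint speeds; "tau": joint torques, N m; "tool_pos": TCP position; "orientation": TCP orientation; "wrist_force": force on the tool from outside, world axes, zero at the start; "moment": the same for the moment, N m; "gripper_width": opening from 0.0 (shut) to 1.0 (fully open).
Only numpy, scipy, OpenCV 4.12 (cv2) and the standard library are available. Lean on these libraries where they do the work, as an engineer would, in place of code of your own. Each camera call takes 0.05 s, during which the arm holds its last target.

## Working session

There is one attempt and no reset: what is moved stays moved. The work goes in short steps, Python scripts to look and compute and a shell command to move; the robot and the scene stay as the last step left them, time stands still between calls to the robot, and variables do not carry over. Pictures are saved under pics/ and viewed, and the job is handed in when it is done.

```bash
ls; mkdir -p pics
cat > h.py <<'E'
from bench import *
import numpy as np, cv2
def save(n,im): cv2.imwrite('pics/'+n+'.png',cv2.cvtColor(im,cv2.COLOR_RGB2BGR))
def back(cam,u,v,z):
    c=get_calibration(cam);K=np.array(c['camera_matrix']);R=np.array(c['R']);t=np.array(c['t'])
    d=R.T@np.linalg.solve(K,[u,v,1]);o=-R.T@t
    return o+d*(z-o[2])/d[2]
def proj(cam,X):
    c=get_calibration(cam);p=np.array(c['camera_matrix'])@(np.array(c['R'])@np.array(X)+np.array(c['t']));return p[:2]/p[2]
E
python3 - <<'E'
from h import *
print(state())
for c in('top','side'):
    p,d=capture(c);save(c+'0',p)
    cal=get_calibration(c);R=np.array(cal['R']);print(c,-R.T@np.array(cal['t']))
    for n in('stone','guard_rail','gateway','tile_centre','oil_bottle'):
        f=tip_of(c,n)
        for r in f[:4]: print(n,r['score'],np.array(r['at'])*[640,480],back(c,r['at'][0]*640,r['at'][1]*480,0).round(4))
E
```

```text
pics
{'time': 0.0, 'joints': array([-1.27259208e+00,  3.00506176e-01,  1.52158607e+00,  4.61384624e-07,
        1.32068004e+00, -6.65998563e-02]), 'qvel': array([ 3.27704103e-04, -9.07959123e-04, -1.20187937e-03,  8.78347102e-06,
        1.67965002e-03, -1.16496780e-04]), 'tau': array([ 7.77313089e-04, -5.31810236e+01, -3.52733588e+01,  7.08359038e-02,
        2.43939750e-02, -1.45498775e-04]), 'tool_pos': array([ 0.19614222, -0.51355799,  0.20486498]), 'orientation': array([ 0.12821563, -0.12831169,  0.69579063, -0.69496206]), 'wrist_force': array([-0.04663729, -1.08140518,  0.04163248]), 'moment': array([ 0.00516351,  0.0268855 , -0.01156116]), 'gripper_width': 0.9995996114079237}
top [0.4474578  0.0795396  1.33271511]
stone 0.81 [433.6  230.88] [ 0.5669 -0.2585  0.    ]
stone 0.77 [377.792 300.72 ] [ 0.3595 -0.0991  0.    ]
stone 0.75 [391.488 254.976] [ 0.493  -0.1364  0.    ]
stone 0.68 [345.792 289.2  ] [ 0.3901 -0.0057  0.    ]
guard_rail 0.75 [326.784 231.792] [0.5553 0.0538 0.    ]
gateway 0.92 [328.128 237.024] [0.5401 0.0495 0.    ]
tile_centre 0.96 [293.184 225.984] [0.5695 0.1524 0.    ]
oil_bottle 0.6 [354.496 187.68 ] [ 0.6877 -0.0241  0.    ]
oil_bottle 0.47 [296.512 226.896] [0.5671 0.1426 0.    ]
side [0.47233001 0.88675062 0.86559248]
stone 0.86 [316.224 174.   ] [ 0.5782 -0.2651  0.    ]
stone 0.72 [340.416 200.496] [ 0.4963 -0.141   0.    ]
stone 0.65 [375.104 233.904] [ 0.3956 -0.0064  0.    ]
stone 0.63 [380.224 212.496] [ 0.3801 -0.0955  0.    ]
guard_rail 0.62 [316.8   245.808] [0.5508 0.0497 0.    ]
gateway 0.61 [315.392 249.504] [0.5534 0.0636 0.    ]
tile_centre 0.89 [302.72 278.4 ] [0.5766 0.1647 0.    ]
oil_bottle 0.74 [265.6   223.584] [ 0.7009 -0.0269  0.    ]
```

View pics/top0.png

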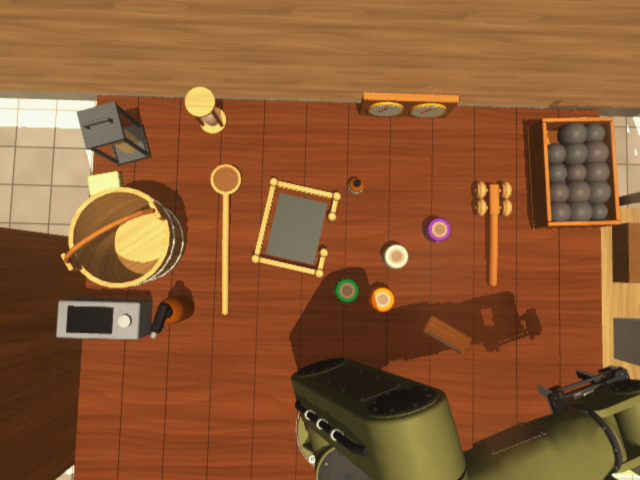

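View pics/side0.png

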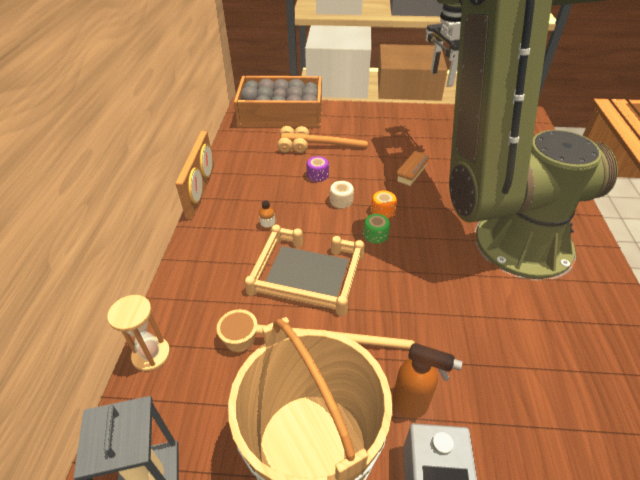

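Run:
```python
from h import *
for c,(x0,y0,x1,y1) in {'top':(230,160,470,340),'side':(230,120,430,320)}.items():
    p,d=capture(c)
    im=cv2.resize(p[y0:y1,x0:x1],None,fx=3.3,fy=3 if c=='side' else 3.3,interpolation=cv2.INTER_CUBIC);save(c+'1',im[:600,:800])
    hsv=cv2.cvtColor(p,cv2.COLOR_RGB2HSV)
    m=((hsv[...,1]<60)&(hsv[...,2]<130)).astype(np.uint8); m2=np.zeros_like(m);m2[y0:y1,x0:x1]=m[y0:y1,x0:x1]
    n,l,s,ce=cv2.connectedComponentsWithStats(m2);k=1+np.argmax(s[1:,4]);print(c,s[k],ce[k])
    cn=max(cv2.findContours((l==k).astype(np.uint8),0,cv2.CHAIN_APPROX_NONE)[0],key=len)[:,0]
    W=np.array([back(c,u,v,0)[:2] for u,v in cn]); r=cv2.minAreaRect((W*1000).astype(np.float32));print('tile',r)
    for r in trace(c,'stone'):
        ys,xs=np.nonzero(r['pixels']);print(r['score'],xs.mean(),ys.mean(),back(c,xs.mean(),ys.mean(),.04 if c=='side' else .045).round(4),p[r['pixels']].mean(0).round())
    for r in trace(c,'oil_bottle'):
        ys,xs=np.nonzero(r['pixels']);print('oil',r['score'],back(c,xs.mean(),ys.mean(),.04).round(4))
```

```text
top [ 268  198   58   65 2350] [296.98340426 230.30212766]
tile ((563.14404296875, 143.32427978515625), (137.7131805419922, 177.04544067382812), 78.56877899169922)
0.84 346.0747474747475 289.41212121212124 [ 0.3915 -0.0036  0.045 ] [ 87. 109.  54.]
0.82 394.5902527075812 256.16425992779784 [ 0.4883 -0.138   0.045 ] [209. 187. 138.]
0.66 380.9799599198397 298.2805611222445 [ 0.3695 -0.1019  0.045 ] [218. 153.  65.]
0.62 436.8170055452865 229.31977818853974 [ 0.5675 -0.2561  0.045 ] [173. 104. 121.]
oil 0.63 [ 0.688  -0.0245  0.04  ]Traceback (most recent call last):
  File "<stdin>", line 7, in <module>
    return _wrapfunc(a, 'argmax', axis=axis, out=out, **kwds)
    return bound(*args, **kwds)
ValueError: attempt to get argmax of an empty sequence
```

Run:
```python
from h import *
C=np.array([.563,.1433]);a=np.radians(78.57);ex=np.array([np.cos(a),np.sin(a)]);ey=np.array([-ex[1],ex[0]])
G=C-.093*ex
S=np.array([.489,-.138])
print('G',G,'stone in g',(S-G)@ex,(S-G)@ey)
for c,(x0,y0,x1,y1) in {'top':(240,160,460,320),'side':(230,150,430,320)}.items():
    p,d=capture(c)
    im=cv2.resize(p[y0:y1,x0:x1],None,fx=3.5,fy=3.5,interpolation=cv2.INTER_CUBIC)
    def circ(q,r,z,col):
        pts=[(proj(c,[q[0]+r*np.cos(t),q[1]+r*np.sin(t),z])-[x0,y0]+.5)*3.5-.5 for t in np.linspace(0,6.28,40)]
        cv2.polylines(im,[np.int32(pts)],True,col,1)
    for s in(1,-1):
        circ(G+s*.0525*ey,.014,.046,(255,0,0))
        for X in (0,.184): circ(G+s*.112*ey+X*ex,.014,.046,(255,0,0))
    circ(S,.035,.05,(0,0,255));circ(S,.022,.05,(0,0,255));circ(S,.035,0,(0,255,255));circ(C,.005,0,(255,255,0))
    circ([.688,-.0245],.021,0.04,(0,255,0))
    save(c+'2',im)
```

```text
G [0.54457014 0.05214442] stone in g -0.1973857540740435 0.016787013756149712
```

View pics/top2.png

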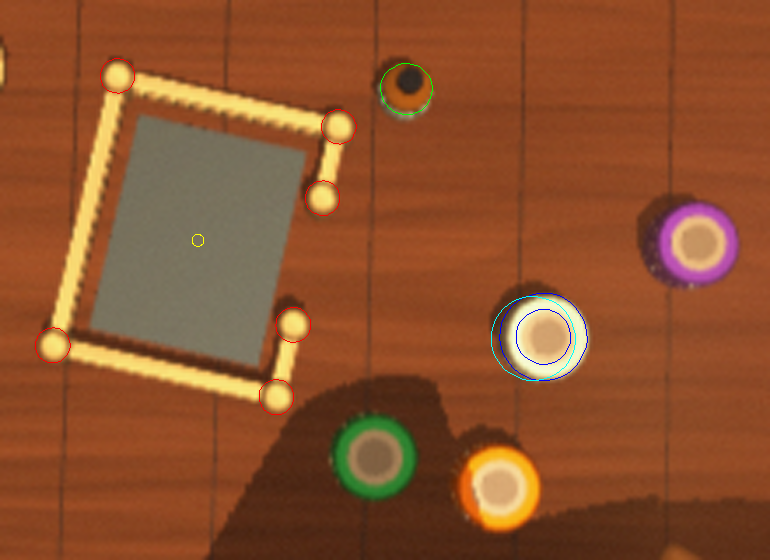

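View pics/side2.png

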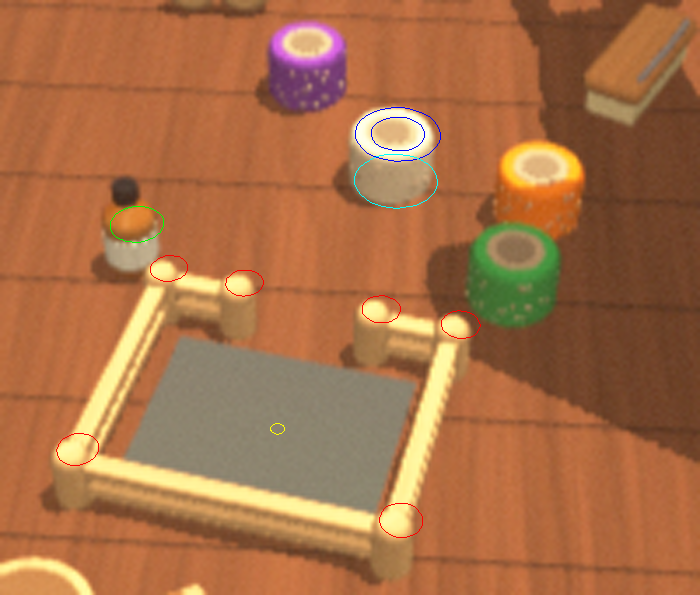

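```bash
cat >> h.py <<'E'
from scipy.spatial.transform import Rotation as Ro
G=np.array([.545,.052]);a=np.radians(78.57);ex=np.array([np.cos(a),np.sin(a)]);ey=np.array([-ex[1],ex[0]]);C=G+.093*ex
def tool():
    s=state();q=s['orientation'];return s,Ro.from_quat([q[1],q[2],q[3],q[0]]).as_matrix()
def plan(target):
    s,R=tool();e3,y3=np.r_[ex,0],np.r_[ey,0]
    best=None
    for sg in(1,-1):
        z=sg*y3;y=np.array([0,0,-1.]);Rd=np.c_[np.cross(y,z),y,z]
        rv=Ro.from_matrix(R.T@Rd).as_rotvec()
        if best is None or np.linalg.norm(rv)<np.linalg.norm(best[0]):best=(rv,sg)
    print('t',s['time'],'pos',s['tool_pos'].round(4),'R',R.round(2).tolist(),'F',s['wrist_force'].round(1),'w',round(s['gripper_width'],3))
    print('rotvec',best[0].round(3),'shift cm now-frame',(R.T@(np.array(target)-s['tool_pos'])*100).round(2))
    p=s['tool_pos'][:2]-G;print('tcp in g',(p@ex).round(4),(p@ey).round(4))
E
python3 - <<'E'
from h import *
S=np.array([.490,-.142]);A=S-.085*ex;print(A)
plan([*A,.12])
E
```

```text
[ 0.4731555  -0.22531424]
t 0.9 pos [ 0.1962 -0.5138  0.2054] R [[-0.93, -0.0, 0.36], [-0.36, 0.0, -0.93], [-0.0, -1.0, -0.0]] F [ 1.1 -0.6  0.1] w 1.0
rotvec [ 0.    -1.007 -0.   ] shift cm now-frame [-36.16   8.54 -17.07]
tcp in g -0.6237 0.2298
```

```bash
python3 -m inch '[0,0,0,-4.5,0,-2.1,0.34, 0,0,0,-4.5,0,-2.1,0.34, 0,0,0,-4.5,0,-2.1,0.34, 0,0,0,-4.5,0,-2.1,0.34, 0,0,0,-4.5,0,-2.1,0.34, 0,0,0,-4.5,0,-2.1,0.34, 0,0,0,-4.5,0,-2.1,0.34, 0,0,0,-4.5,0,-2.1,0.34]'
python3 -m inch '[0,-0.125,0,0,0,0,0.34, 0,-0.125,0,0,0,0,0.34, 0,-0.125,0,0,0,0,0.34, 0,-0.125,0,0,0,0,0.34, 0,-0.125,0,0,0,0,0.34, 0,-0.125,0,0,0,0,0.34, 0,-0.125,0,0,0,0,0.34, 0,-0.125,0,0,0,0,0.34]'
python3 - <<'E'
from h import *
plan([.4732,-.2253,.12])
E
```

```text
time: 1.7
tool_pos: [0.4737, -0.2274, 0.2057]
orientation: [-0.125, 0.125, -0.695, 0.697]
wrist_force: [0.1, -0.8, 0.5]
gripper_width: 0.361
time: 2.5
tool_pos: [0.4779, -0.2212, 0.2055]
orientation: [-0.456, 0.455, -0.54, 0.542]
wrist_force: [0.5, 0.3, -0.1]
gripper_width: 0.34
t 2.5 pos [ 0.4779 -0.2212  0.2055] R [[-0.17, 0.0, 0.99], [-0.99, -0.0, -0.17], [0.0, -1.0, 0.0]] F [ 0.5  0.3 -0.1] w 0.34
rotvec [-0.002  0.028  0.001] shift cm now-frame [ 0.48  8.54 -0.41]
tcp in g -0.281 0.0116
```

```bash
python3 -m inch '[0,0.028,0,0.1,3,-0.4,0.34, 0,0,0,0,4,0,0.34, 0,0,0,0,4,0,0.34, 0,0,0,0,4,0,0.34, 0,0,0,0,2,0,0.34, 0,0,0,0,1,0,0.34, 0,0,0,0,0.6,0,0.34, 0,0,0,0,0,0,0.34]'
python3 - <<'E'
from h import *
plan([.4732,-.2253,.012])
for c in('top','side'):
    p,d=capture(c);save(c+'3',p)
p=cv2.resize(p[100:300,230:490],None,fx=3,fy=3);save('side3z',p)
E
```

```text
time: 3.3
tool_pos: [0.4758, -0.2227, 0.0154]
orientation: [-0.45, 0.448, -0.544, 0.549]
wrist_force: [-0.5, 0.8, -0.4]
gripper_width: 0.341
t 3.3 pos [ 0.4758 -0.2227  0.0154] R [[-0.19, 0.01, 0.98], [-0.98, -0.0, -0.19], [0.0, -1.0, 0.01]] F [-0.5  0.8 -0.4] w 0.341
rotvec [-0.008  0.005  0.002] shift cm now-frame [ 0.31  0.34 -0.21]
tcp in g -0.2829 0.0133
```

View pics/side3z.png

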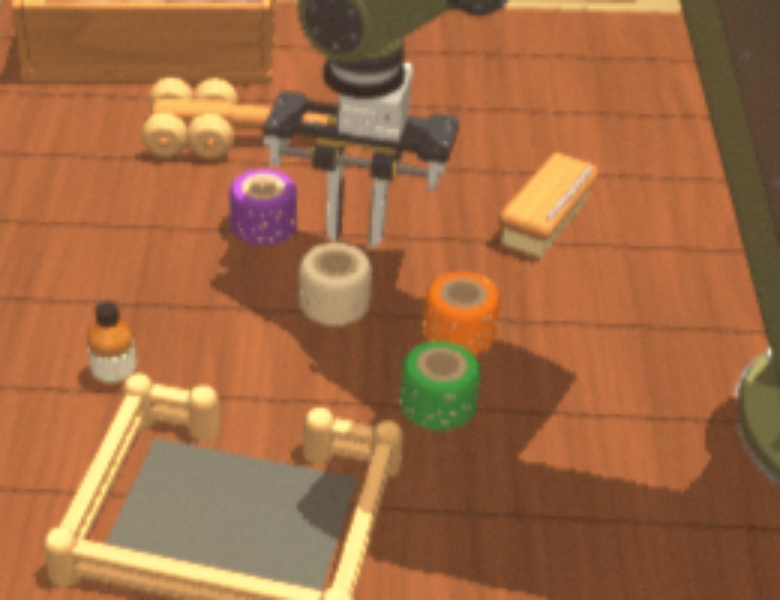

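View pics/top3.png

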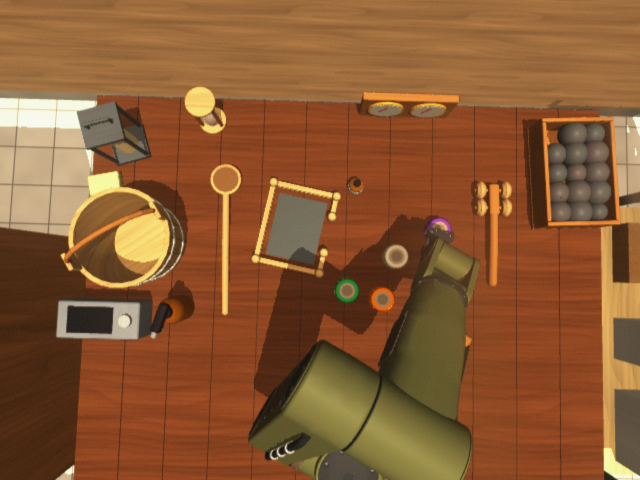

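```bash
python3 -m inch '[0,0,0,-1,0.2,-0.2,0.34, 0,0,0,-1,0,0,0.34, 0,0,0,-0.7,0,0,0.34, 0,0,0,-0.5,0,0,0.34, 0,0,0,-0.5,0,0,0.34, 0,0,0,-0.5,0,0,0.34, 0,0,0,-0.5,0,0,0.34, 0,0,0,-0.5,0,0,0.34]'
cat >> h.py <<'E'
def stone_side(n,S=None):
    p,d=capture('side')
    im=cv2.resize(p[120:320,230:450],None,fx=3.5,fy=3,interpolation=cv2.INTER_CUBIC)
    # sand mask within trace results: lowest saturation
    best=None
    for r in trace('side','stone'):
        ys,xs=np.nonzero(r['pixels']);col=p[r['pixels']].astype(float).mean(0);sat=1-col.min()/col.max()
        if sat<.42 and (best is None or len(xs)>len(best[0])): best=(xs,ys)
        print(round(r['score'],2),col.round(),round(sat,2),xs.mean().round(1),ys.mean().round(1))
    for q,r,z in [(G+.0525*ey,.014,.046),(G-.0525*ey,.014,.046),(C,.005,0)]:
        pts=[(proj('side',[q[0]+r*np.cos(t),q[1]+r*np.sin(t),z])-[230,120]+.5)*[3.5,3] for t in np.linspace(0,6.28,40)];cv2.polylines(im,[np.int32(pts)],True,(255,0,0),1)
    if best:
        xs,ys=best
        # bottom-most and lateral extents -> fit by silhouette
        th=np.linspace(0,6.28,60)
        def sil(S): return cv2.convexHull(np.float32([proj('side',[S[0]+.035*np.cos(t),S[1]+.035*np.sin(t),z]) for z in(0,.05) for t in th]))[:,0]
        S=back('side',xs.mean(),ys.mean(),.03)[:2]
        for _ in range(5):
            h=sil(S);m=cv2.moments(h);S=S+back('side',xs.mean(),ys.mean(),.03)[:2]-back('side',m['m10']/m['m00'],m['m01']/m['m00'],.03)[:2]
        cv2.polylines(im,[np.int32((sil(S)-[230,120]+.5)*[3.5,3])],True,(0,0,255),1)
        print('stone',S.round(4),'in g',((S-G)@ex).round(4),((S-G)@ey).round(4),'area',len(xs),m['m00'])
    save(n,im)
E
python3 - <<'E'
from h import *
plan([.4732,-.2253,.012]);stone_side('s4')
E
```

```text
time: 4.2
tool_pos: [0.4868, -0.1682, 0.0172]
orientation: [-0.451, 0.447, -0.541, 0.551]
wrist_force: [-0.7, -3.3, -0.4]
gripper_width: 0.341
t 4.2 pos [ 0.4868 -0.1682  0.0172] R [[-0.19, 0.01, 0.98], [-0.98, -0.01, -0.19], [0.01, -1.0, 0.01]] F [-0.7 -3.3 -0.4] w 0.341
rotvec [-0.015  0.005  0.005] shift cm now-frame [ 5.86  0.54 -0.24]
tcp in g -0.2274 0.0134
0.93 [ 93. 124.  64.] 0.48 376.3 228.0
0.9 [182. 151. 112.] 0.38 340.7 196.5
0.9 [213. 131.  57.] 0.73 383.8 202.9
0.61 [153.  92. 136.] 0.4 316.4 170.0
stone [ 0.4956 -0.1292] in g -0.1874 0.0125 area 493 616.6477666655555
```

View pics/s4.png

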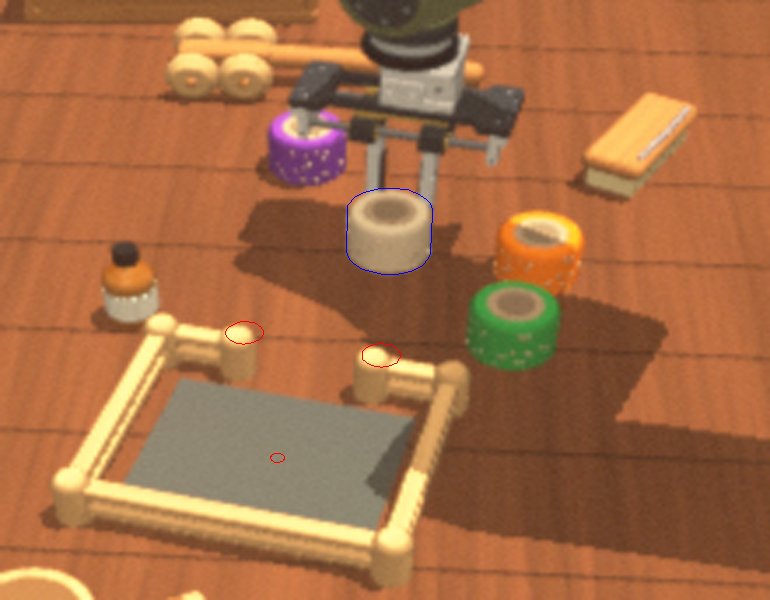

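Run:
```python
from h import *
for c in('side','top'):
    p=cv2.cvtColor(cv2.imread(f'pics/{c}0.png'),cv2.COLOR_BGR2RGB)
    hsv=cv2.cvtColor(p,cv2.COLOR_RGB2HSV);u,v=proj(c,[*C,0]).astype(int);print(hsv[v,u])
    m=((hsv[...,1]<90)&(hsv[...,2]<165)).astype(np.uint8)
    n,l=cv2.connectedComponents(m,connectivity=4);k=l[v,u]
    mm=cv2.morphologyEx((l==k).astype(np.uint8),cv2.MORPH_OPEN,np.ones((3,3)))
    cn=max(cv2.findContours(mm,0,cv2.CHAIN_APPROX_NONE)[0],key=len)[:,0]
    W=np.array([back(c,a,b,0)[:2] for a,b in cn]);r=cv2.minAreaRect((W*1000).astype(np.float32));print(c,r)
    # posts: pale circle tops - brightness centroid of pale pixels near expected post
    pale=(hsv[...,0]>13)&(hsv[...,0]<30)&(hsv[...,1]>60)&(hsv[...,1]<170)&(hsv[...,2]>150)
    im=cv2.resize(p,None,fx=8,fy=8,interpolation=cv2.INTER_CUBIC)
    u,v=proj(c,[*G,.03]).astype(int)
    z=im[(v-25)*8:(v+25)*8,(u-40)*8:(u+40)*8].copy()
    for s in(1,-1):
        q=G+s*.0525*ey
        for zz in(0,.046):
            pts=[(proj(c,[q[0]+.014*np.cos(t),q[1]+.014*np.sin(t),zz])-[u-40,v-25]+.5)*8 for t in np.linspace(0,6.28,40)];cv2.polylines(z,[np.int32(pts)],True,(255,0,0),1)
    save('post_'+c,z)
```

```text
[ 21  52 141]
side ((567.15966796875, 134.51513671875), (124.25776672363281, 182.728271484375), 78.87332916259766)
[ 24  59 121]
top ((563.5175170898438, 143.38827514648438), (142.15151977539062, 181.65647888183594), 78.7904052734375)
```

View pics/post_side.png

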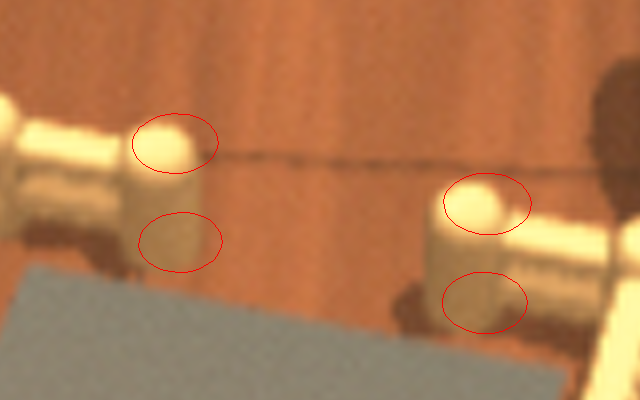

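View pics/post_top.png

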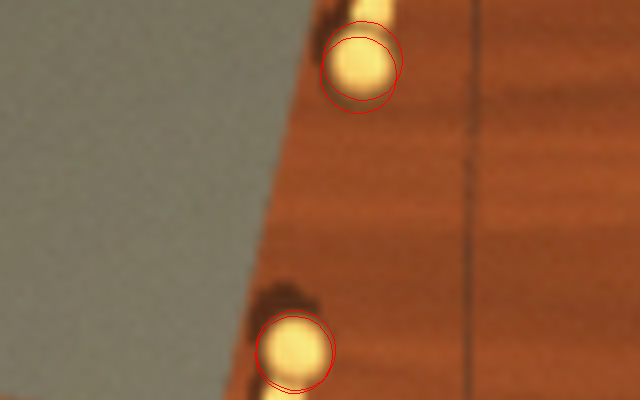

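```bash
python3 -m inch '[-0.015,0.005,0.005,-0.6,0.1,0.1,0.34, 0,0,0,-0.7,0.05,0.1,0.34, 0,0,0,-0.7,0.05,0.1,0.34, 0,0,0,-0.7,0.05,0.1,0.34, 0,0,0,-0.7,0,0.1,0.34, 0,0,0,-0.7,0,0.1,0.34, 0,0,0,-0.6,0,0.1,0.34, 0,0,0,0,0,0,0.34]'
sed -i 's/^def plan/Gs=np.array([.549,.054])\ndef plan/; s/print(.stone.,S/print("side-rel",((S-Gs)@ex).round(4),((S-Gs)@ey).round(4));&/' h.py
python3 - <<'E'
from h import *
plan([.4732,-.2253,.012]);stone_side('s5')
E
```

```text
time: 5.1
tool_pos: [0.5042, -0.1247, 0.0165]
orientation: [-0.446, 0.449, -0.547, 0.548]
wrist_force: [0.7, -1.0, 1.7]
gripper_width: 0.339
t 5.1 pos [ 0.5042 -0.1247  0.0165] R [[-0.2, -0.0, 0.98], [-0.98, -0.0, -0.2], [0.0, -1.0, -0.0]] F [ 0.7 -1.   1.7] w 0.339
rotvec [ 0.    -0.001  0.004] shift cm now-frame [10.47  0.49 -1.03]
tcp in g -0.1813 0.0049
0.77 [181. 150. 111.] 0.39 333.9 205.9
0.75 [222. 150.  66.] 0.7 383.8 203.8
0.63 [ 95. 122.  63.] 0.48 375.9 227.8
0.61 [138.  82. 123.] 0.41 316.7 172.9
side-rel -0.1448 0.0074
stone [ 0.513  -0.0865] in g -0.142 0.0039 area 567 645.4878258646931
```

View pics/s5.png

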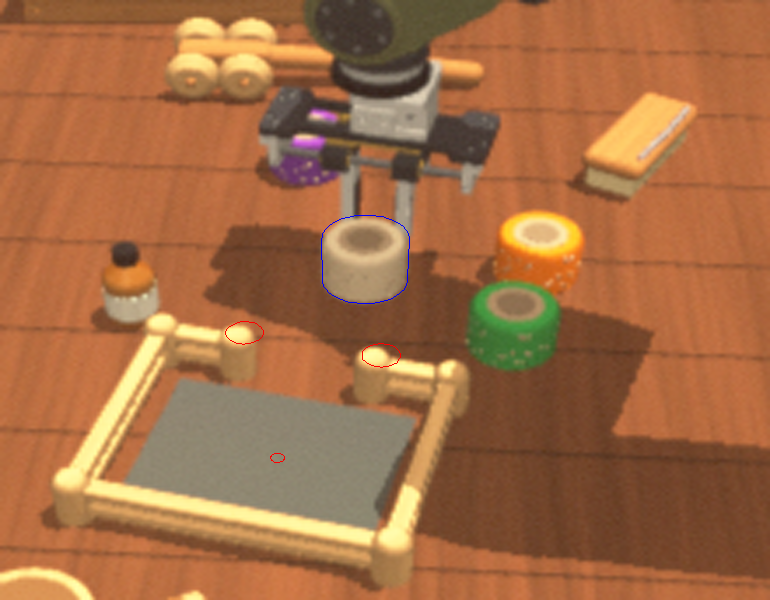

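```bash
python3 -m inch '[0,0,0,-0.7,0.1,0.1,0.34, 0,0,0,-0.8,0.05,0.12,0.34, 0,0,0,-0.8,0.05,0.12,0.34, 0,0,0,-0.8,0.05,0.12,0.34, 0,0,0,-0.8,0.05,0.12,0.34, 0,0,0,-0.8,0,0.12,0.34, 0,0,0,-0.7,0,0.1,0.34, 0,0,0,0,0,0,0.34]'
python3 - <<'E'
from h import *
plan([.4732,-.2253,.012]);stone_side('s6')
E
```

```text
time: 6.0
tool_pos: [0.5242, -0.0765, 0.0157]
orientation: [-0.445, 0.448, -0.545, 0.551]
wrist_force: [-0.7, -0.5, -0.1]
gripper_width: 0.341
t 6.0 pos [ 0.5242 -0.0765  0.0157] R [[-0.2, 0.0, 0.98], [-0.98, -0.01, -0.2], [0.01, -1.0, 0.0]] F [-0.7 -0.5 -0.1] w 0.341
rotvec [-0.003 -0.004  0.009] shift cm now-frame [15.6   0.5  -1.99]
tcp in g -0.13 -0.0051
0.97 [180. 149. 111.] 0.38 325.4 217.5
0.97 [228. 155.  67.] 0.71 383.8 203.0
0.81 [ 95. 125.  65.] 0.48 376.3 227.4
0.74 [228. 184. 111.] 0.51 278.3 332.0
side-rel -0.0912 -0.0028
stone [ 0.5337 -0.036 ] in g -0.0885 -0.0063 area 622 682.5211893892847
```

View pics/s6.png

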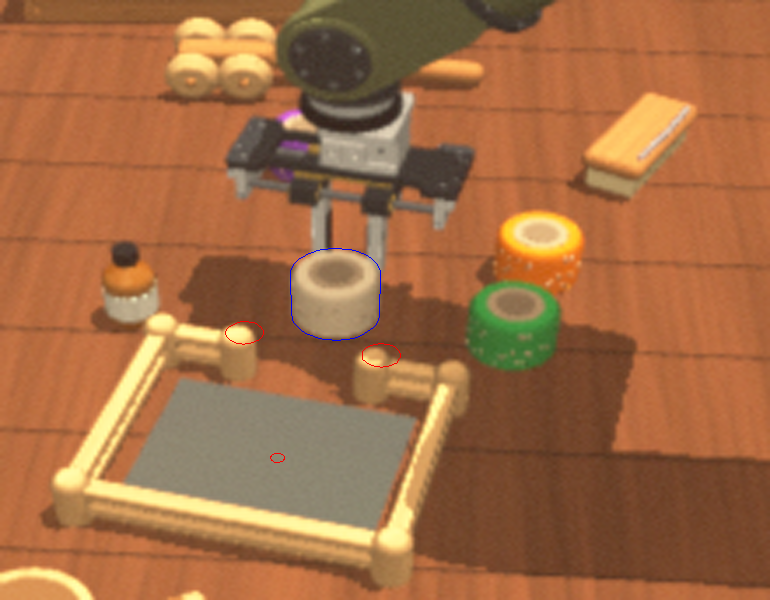

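Run:
```python
from h import *
c='top';p,d=capture(c);u0,v0,u1,v1=300,190,400,265
im=cv2.resize(p[v0:v1,u0:u1],None,fx=8,fy=8,interpolation=cv2.INTER_CUBIC)
def circ(q,r,z,col):
    cv2.polylines(im,[np.int32([(proj(c,[q[0]+r*np.cos(t),q[1]+r*np.sin(t),z])-[u0,v0]+.5)*8 for t in np.linspace(0,6.28,40)])],True,col,1)
for s in(1,-1):circ(G+s*.0525*ey,.014,.046,(255,0,0))
S=G-.091*ex-.003*ey
circ(S,.035,.05,(0,0,255));circ(S,.022,.05,(0,0,255))
save('t6',im)
```

```text
(no output)
```

View pics/t6.png

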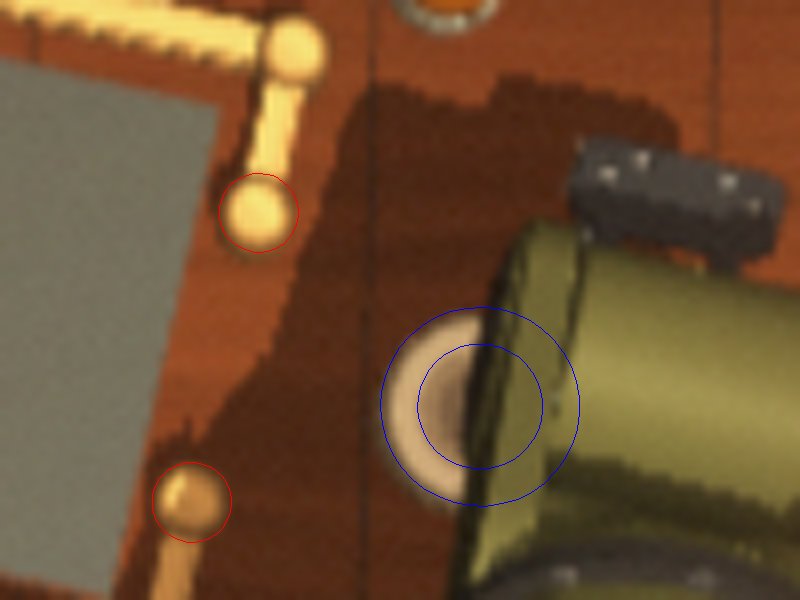

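```bash
python3 -m inch '[-0.003,-0.004,0.009,-0.6,0,-0.06,0.34, 0,0,0,-0.7,0.05,-0.07,0.34, 0,0,0,-0.7,0.05,-0.07,0.34, 0,0,0,-0.7,0,-0.07,0.34, 0,0,0,-0.7,0,-0.07,0.34, 0,0,0,-0.7,0,-0.07,0.34, 0,0,0,-0.5,0,-0.05,0.34, 0,0,0,0,0,0,0.34]'
python3 - <<'E'
from h import *
plan([.4732,-.2253,.012]);stone_side('s7')
E
```

```text
time: 6.95
tool_pos: [0.5295, -0.0297, 0.0153]
orientation: [-0.448, 0.447, -0.547, 0.548]
wrist_force: [0.5, -1.3, 1.3]
gripper_width: 0.339
t 6.95 pos [ 0.5295 -0.0297  0.0153] R [[-0.2, 0.0, 0.98], [-0.98, -0.0, -0.2], [0.0, -1.0, 0.0]] F [ 0.5 -1.3  1.3] w 0.339
rotvec [-0.002 -0.001  0.   ] shift cm now-frame [20.29  0.34 -1.61]
tcp in g -0.0832 -0.001
0.7 [227. 154.  67.] 0.7 383.3 203.1
0.67 [143.  78. 136.] 0.45 309.8 167.3
0.65 [ 95. 128.  66.] 0.48 376.1 227.5
0.62 [182. 151. 112.] 0.38 322.4 228.5
side-rel -0.047 0.001
stone [0.5387 0.0081] in g -0.0442 -0.0025 area 636 718.4423931282945
```

View pics/s7.png

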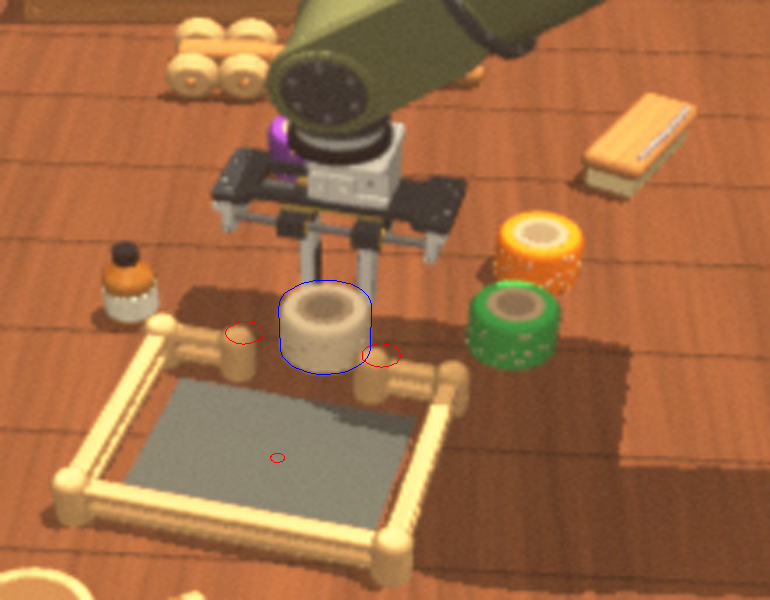

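```bash
python3 -m inch '[0,0,0,-0.4,0,0.01,0.34, 0,0,0,-0.5,0.03,0.01,0.34, 0,0,0,-0.5,0.03,0.01,0.34, 0,0,0,-0.5,0,0.01,0.34, 0,0,0,-0.5,0,0.01,0.34, 0,0,0,-0.5,0,0,0.34, 0,0,0,-0.4,0,0,0.34, 0,0,0,0,0,0,0.34]'
python3 - <<'E'
from h import *
plan([.4732,-.2253,.012]);stone_side('s8')
E
```

```text
time: 7.85
tool_pos: [0.5371, 0.0028, 0.0152]
orientation: [-0.447, 0.447, -0.547, 0.549]
wrist_force: [0.2, -3.1, 1.2]
gripper_width: 0.339
t 7.85 pos [0.5371 0.0028 0.0152] R [[-0.2, 0.0, 0.98], [-0.98, -0.0, -0.2], [0.0, -1.0, 0.0]] F [ 0.2 -3.1  1.2] w 0.339
rotvec [-0.002 -0.003  0.002] shift cm now-frame [23.63  0.36 -1.67]
tcp in g -0.0498 -0.002
0.73 [224. 153.  66.] 0.7 383.4 203.6
0.67 [103. 138.  72.] 0.48 376.0 227.8
0.6 [181. 151. 112.] 0.38 318.4 237.3
side-rel -0.0118 -0.0001
stone [0.5468 0.0425] in g -0.009 -0.0036 area 678 748.0833398082759
```

View pics/s8.png

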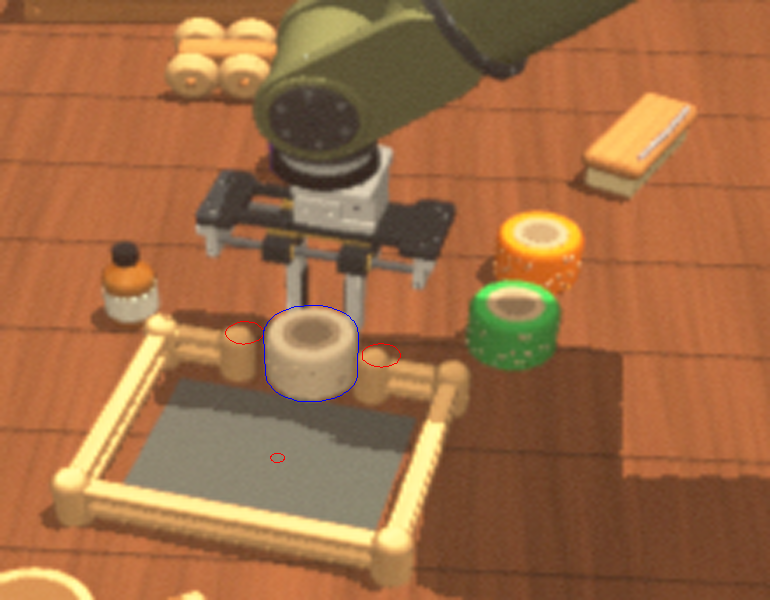

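```bash
python3 -m inch '[0,0,0,-0.4,0,-0.02,0.34, 0,0,0,-0.5,0.03,-0.02,0.34, 0,0,0,-0.5,0.03,-0.02,0.34, 0,0,0,-0.5,0,-0.02,0.34, 0,0,0,-0.5,0,-0.02,0.34, 0,0,0,-0.6,0,-0.02,0.34, 0,0,0,-0.6,0,-0.02,0.34, 0,0,0,-0.4,0,0,0.34]'
python3 - <<'E'
from h import *
plan([.4732,-.2253,.012]);stone_side('s9')
E
```

```text
time: 8.75
tool_pos: [0.5444, 0.0433, 0.015]
orientation: [-0.446, 0.447, -0.547, 0.55]
wrist_force: [-1.1, -4.2, 2.2]
gripper_width: 0.34
t 8.75 pos [0.5444 0.0433 0.015 ] R [[-0.2, 0.0, 0.98], [-0.98, -0.0, -0.2], [0.0, -1.0, 0.0]] F [-1.1 -4.2  2.2] w 0.34
rotvec [-0.003 -0.005  0.003] shift cm now-frame [27.75  0.38 -1.52]
tcp in g -0.0086 -0.0011
0.71 [226. 154.  67.] 0.7 383.7 203.4
0.62 [181. 151. 112.] 0.38 314.7 248.2
0.61 [114. 151.  80.] 0.47 376.4 228.1
side-rel 0.029 0.0016
stone [0.5531 0.0827] in g 0.0317 -0.0019 area 690 785.520572720794
```

View pics/s9.png

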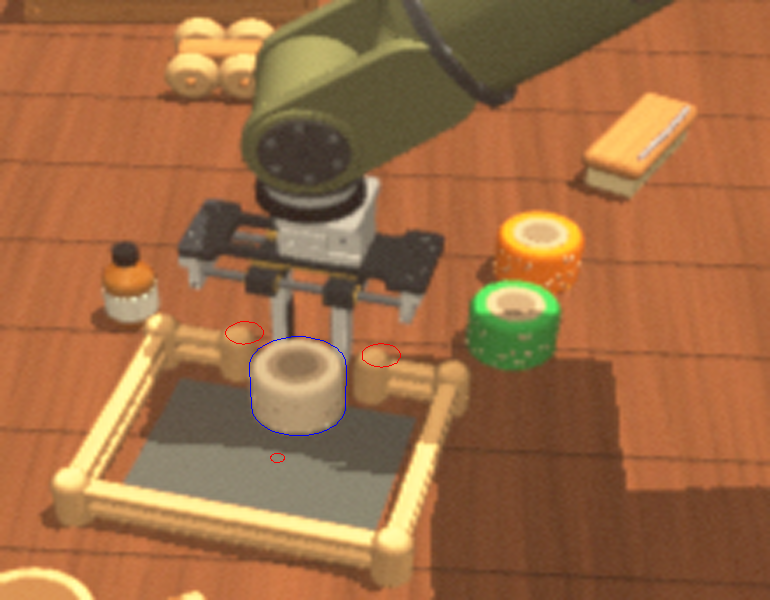

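```bash
python3 -m inch '[0,0,0,-0.4,0,0,0.34, 0,0,0,-0.5,0.03,0.02,0.34, 0,0,0,-0.5,0.03,0.02,0.34, 0,0,0,-0.5,0,0.02,0.34, 0,0,0,-0.5,0,0.02,0.34, 0,0,0,-0.5,0,0,0.34, 0,0,0,-0.5,0,0,0.34, 0,0,0,-0.3,0,0,0.34]'
python3 - <<'E'
from h import *
plan([.4732,-.2253,.012]);stone_side('s10')
E
```

```text
time: 9.65
tool_pos: [0.5532, 0.0806, 0.0147]
orientation: [-0.446, 0.447, -0.547, 0.55]
wrist_force: [-1.8, -5.7, 2.9]
gripper_width: 0.34
t 9.65 pos [0.5532 0.0806 0.0147] R [[-0.2, 0.0, 0.98], [-0.98, -0.0, -0.2], [0.0, -1.0, 0.0]] F [-1.8 -5.7  2.9] w 0.34
rotvec [-0.003 -0.006  0.004] shift cm now-frame [31.58  0.41 -1.61]
tcp in g 0.0296 -0.0024
0.64 [183. 153. 113.] 0.38 309.8 258.4
0.64 [122. 163.  87.] 0.47 376.4 228.0
0.62 [229. 157.  68.] 0.7 384.1 202.8
side-rel 0.0666 -0.0004
stone [0.5626 0.1192] in g 0.0694 -0.0039 area 764 821.6750837471336
```

View pics/s10.png

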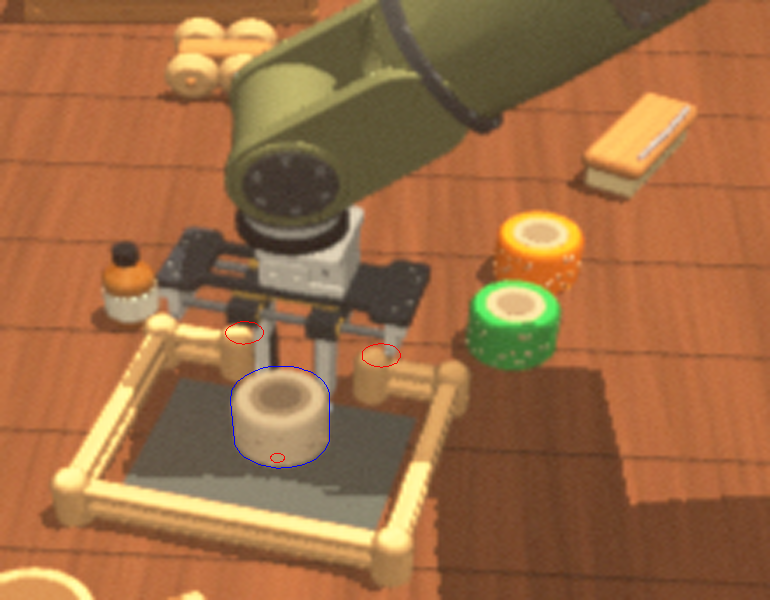

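```bash
python3 -m inch '[0,0,0,-0.4,0,0,0.34, 0,0,0,-0.4,0.03,0,0.34, 0,0,0,-0.4,0.03,0,0.34, 0,0,0,-0.4,0,0,0.34, 0,0,0,-0.4,0,0,0.34, 0,0,0,-0.3,0,0,0.34, 0,0,0,-0.1,0,0,0.34, 0,0,0,0,0,0,0.34]'
python3 - <<'E'
from h import *
plan([.4732,-.2253,.012]);stone_side('s11')
E
```

```text
time: 10.55
tool_pos: [0.5585, 0.1039, 0.0146]
orientation: [-0.445, 0.447, -0.547, 0.551]
wrist_force: [-0.8, -4.7, 2.9]
gripper_width: 0.34
t 10.55 pos [0.5585 0.1039 0.0146] R [[-0.2, 0.0, 0.98], [-0.98, -0.01, -0.2], [0.01, -1.0, 0.0]] F [-0.8 -4.7  2.9] w 0.34
rotvec [-0.003 -0.007  0.006] shift cm now-frame [33.97  0.45 -1.61]
tcp in g 0.0536 -0.0029
0.94 [123. 170.  89.] 0.47 376.1 227.8
0.58 [228. 157.  69.] 0.7 383.8 203.6
0.57 [184. 153. 114.] 0.38 306.8 265.4
side-rel 0.091 -0.0008
stone [0.5678 0.1431] in g 0.0938 -0.0043 area 778 846.9168225107715
```

View pics/s11.png

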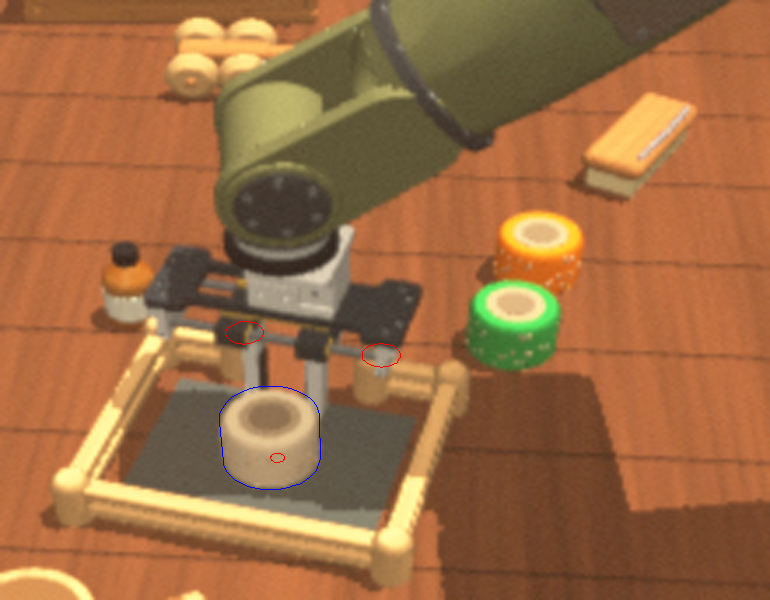

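```bash
python3 -m inch '[0,0,0,0.4,0,0,0.34, 0,0,0,0.7,0,0,0.34, 0,0,0,0.8,0,0,0.34, 0,0,0,0.4,0,0,0.34, 0,0,0,0,-2,0,0.34, 0,0,0,0,-4,0,0.34, 0,0,0,0,-4,0,0.34, 0,0,0,0,-4,0,0.34]'
python3 -m inch '[0,0,0,4,-2,0,0.34, 0,0,0,4,0,0,0.34, 0,0,0,4,0,0,0.34, 0,0,0,4,0,0,0.34, 0,0,0,4,0,0,0.34, 0,0,0,2,0,0,0.34, 0,0,0,0,0,0,0.34, 0,0,0,0,0,0,0.34]'
python3 - <<'E'
from h import *
plan([.4732,-.2253,.012]);stone_side('s12')
p,d=capture('top');save('top12',p)
for n in('oil_bottle',): print([back('top',*(np.array(r['at'])*[640,480]),0).round(4) for r in tip_of('top',n)])
c='top';u0,v0,u1,v1=250,160,370,280
im=cv2.resize(p[v0:v1,u0:u1],None,fx=5,fy=5,interpolation=cv2.INTER_CUBIC)
def circ(q,r,z,col):
    cv2.polylines(im,[np.int32([(proj(c,[q[0]+r*np.cos(t),q[1]+r*np.sin(t),z])-[u0,v0]+.5)*5 for t in np.linspace(0,6.28,40)])],True,col,1)
circ(C,.035,.05,(0,0,255));circ(C,.022,.05,(0,0,255));save('t12',im)
E
```

```text
time: 11.45
tool_pos: [0.5496, 0.079, 0.1527]
orientation: [0.442, -0.449, 0.55, -0.548]
wrist_force: [0.6, -0.5, 0.5]
gripper_width: 0.342
time: 12.25
tool_pos: [0.5034, -0.1453, 0.182]
orientation: [-0.445, 0.446, -0.547, 0.551]
wrist_force: [0.2, 0.7, -0.1]
gripper_width: 0.339
t 12.25 pos [ 0.5034 -0.1453  0.182 ] R [[-0.21, 0.0, 0.98], [-0.98, -0.0, -0.21], [0.0, -1.0, 0.0]] F [ 0.2  0.7 -0.1] w 0.339
rotvec [-0.004 -0.009  0.004] shift cm now-frame [ 8.38 17.03 -1.37]
tcp in g -0.2016 0.0016
0.85 [163. 100. 137.] 0.38 317.4 168.5
0.79 [ 93. 120.  62.] 0.48 375.9 228.0
0.67 [221. 147.  64.] 0.71 383.7 203.7
0.63 [219. 196. 154.] 0.3 306.8 265.2
side-rel 0.0906 -0.0009
stone [0.5679 0.1426] in g 0.0934 -0.0045 area 771 846.4194499959704
[array([ 0.6893, -0.0218,  0.    ])]
```

View pics/s12.png

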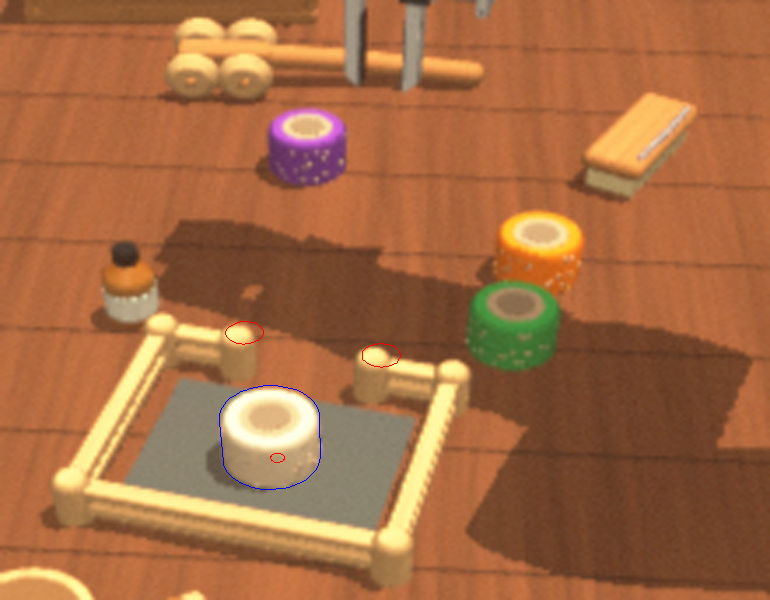

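View pics/t12.png

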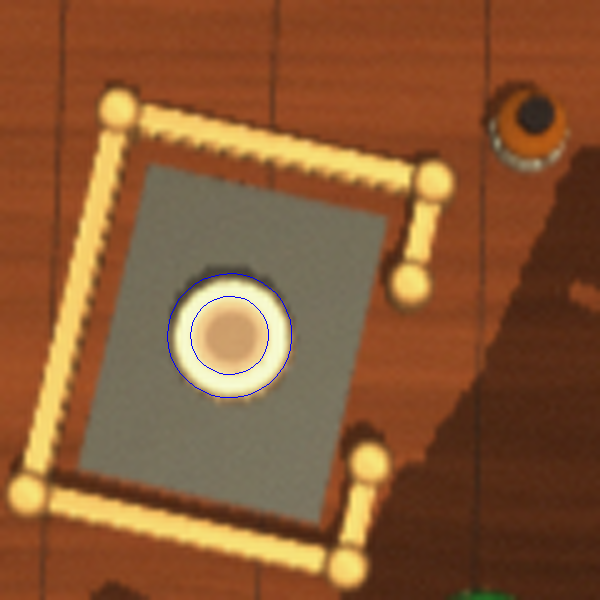

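View pics/top12.png

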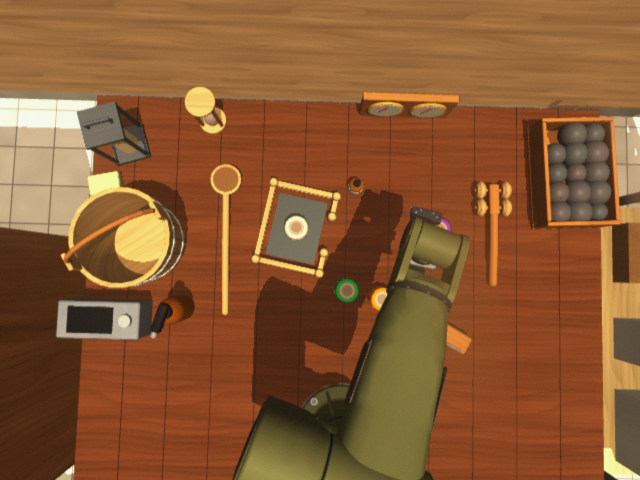

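Both views show the stone upright in the middle of the tile, at about top-view pixel (296,227). The hand is clear of it and everything else looks unmoved.

```bash
python3 -c "
from bench import *
print(sign_off())"
```

```text
the job is handed in; nothing more can be done
None
```

I pushed the stone along the shelf and in through the gateway to the middle of the soapstone tile. I used two partly open fingertips as a cradle, then backed the hand out, raised it and handed the job in at about 12 s.

- **Passing the gateway:** the stone measured within about 1 mm of the gateway's centre line as it passed between the posts.
- **Forces:** the wrist force was about 6.6 N at most in the readings after each move. It was not sampled during the moves, but the pictures showed no sign of tipping or ramming.
- **Final position:** the side camera put the stone about 2.5 mm from the tile centre. In the top picture, the stone outline drawn at the tile centre fits it to within about 1–2 mm.
- **Other things on the shelf:** the oil bottle measured within about 3 mm of its first reading. The bucket, ladle, spray bottle, massager and brush I only compared by eye in the pictures, and they looked unmoved. The arm hid part of the brush in the last top view, but the side view showed it in place.
- **Disagreement:** the two cameras differed by about 4 mm sideways on where the guard rail stands. I therefore judged the stone's position relative to the rail within each camera's own picture.

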